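Turn the milk pan's handle in from the front of the hob

ROBOT

A 6-joint arm with a two-finger parallel gripper is mounted at the origin on a cart in front of the work surface, level with it; the furniture and walls round the work are solid. World frame = base frame: x ahead of the robot, y to its left, z up, the work surface at z = 0. Lengths are in m, angles in rad, forces in N, time in s.
With the tool pointing down it reaches from about 0.275 to 0.875 m from the base axis. Payload 12.5 kg.
Tool frame: the origin (TCP) lies midway between the tips of the shut fingers; the grasp point (between the pads) lies 19 mm behind it; z points along the fingers, y is the line along which they close (so a half turn about z gives the same grasp; the last joint's range is limited). The gripper opens to 85 mm and grips with 20 to 120 N. Pads are 22 mm wide; open, the fingers measure 114 mm over their backs; the gripper's body (76 mm by 85 mm) begins 54 mm behind the grasp point. The pads swing forward as they close: fully open they stand 13 mm farther back than shut.
Start: joints at [-1.208, 0.351, 1.652, -0, 1.139, -0.085], TCP at [0.238, -0.496, 0.231] pointing down, gripper open.
Joint ranges: [-2.75, 2.75], [-0.79, 2.1], [0.01, 2.65], [-1.57, 4.71], [0.07, 3.14], [-2.87, 2.87]. Speed limits (rad/s): [2.22, 2.22, 2.79, 3.14, 3.14, 3.14].

INTERFACE

Orientations are given as a rotation vector (axis times angle).
In Python, from cell import r gives the robot as it stands.
- The arm moves only by the tool arm_command, never from a script. Its argument "moves" is one flat list of numbers, 4 for each row, row after row: the shift along the tool's x, y, z in m, then the turn about the tool's z in rad. In form: [tx, ty, tz, twist, tx, ty, tz, twist, ...]. A call has 1 to 8 rows; each row is the pose to reach, as a shift and turn from the pose commanded when the call began, along the tool's axes at that moment; what a row does not reach only later rows make up. A row lasts 1/12 s, in which the tool goes at most 41.7 mm and 7.16 degrees, less where a joint would pass 70% of its speed; a pose out of reach is approached as far as the arm can. A call with a gripper value outside its range is refused whole. "hand" is the finger opening in m, from 0 to 0.0854, set as the call begins (left out, the last holds). The fingers move at their own pace and stop on an object; the grip force is fixed at half the most. Time passes only in rows, so rows that repeat a pose let the fingers close. It gives the time, the measured TCP pose, the force, the opening and the grip force at its end, in the units of the state.
- r.observe(): the state, without advancing time (a new reading comes with each control period).
- r.capture(name): name is "scene" or "top" or "wrist"; returns the picture (420x560x3 uint8, blue, green, red); there is no depth.
- r.calibration(name): a dict with "fx", "fy", "cx", "cy" (pixels), "pose" (4x4, takes a point from camera to world coordinates). Camera axes: x right, y down, z forward; pixel columns grow to the right and rows downward; lengths in m; the calibration is good to about 2 mm. A picture is of the moment at which its call begins: read the wrist's pose just before it. calibration takes no time and is no camera call; for the wrist camera it gives the pose at the moment of the call.
- r.hand_in(): hands the job in; it is judged then, once.
The state is a dict: "time_s": time; "joint_pos": joint angles; "qvel": joint speeds; "effort": joint torques, N m; "tool_pos": TCP position; "orientation": TCP orientation; "contact_force": force on the tool from outside, world axes, zero at the start; "wrist_torque": the same for the moment, N m; "grip_width": finger opening in m; "finger_force": force on a finger pad.
Only numpy, scipy, OpenCV 4.12 (cv2) and the standard library are available. Lean on these libraries where they do the work, as an engineer would, in place of code of your own. Each camera call takes 0.05 s, during which the arm holds its last target. There are 200 camera calls.

TASK

The long pale wooden handle of the small steel milk pan is sticking out at the front of the hob, towards the robot, where someone could catch it. Swing the handle inward until it lies parallel with the front edge and points across the middle of the hob towards the red casserole, letting the pan slide round on its spot, upright and without being lifted or shifted off its place, and then let go. Leave the red casserole and the copper saucepan where they are.

Things in the scene. Friction and masses are not known exactly. Their poses are not given: they have to be found in the camera images.
- milk_pan: Small open milk pan of bright steel, 0.4 to 0.75 kg, loose on the flat glass hob, on either the left or the right front ring. Outside diameter 138 mm at the rim, 80 mm high, wall 3 mm. Origin: centre of its underside, on the hob at z = 0, on the pan's axis. Its +x axis points along the handle, away from the pan; z is up. The straight level handle ends 240 mm from the pan's axis. The pan slides and turns on the glass when its handle is moved.
- milk_pan_handle (a point): Point to grip on the milk pan's handle: in the centre of the wooden handle's section, 102 mm from the pan's axis, 66 mm above the hob. The handle there is 20 mm wide and 15 mm thick (top at 74 mm), and runs evenly from 82 to 240 mm from the pan's axis. Axes as the milk pan's: x along the handle outwards, z up.
- casserole: Bystander: red enamel casserole with a lid, a steel lid knob and two short loop handles (front and back, each reaching 97 mm from its axis), 154 mm across, 103 mm high, 1.8 kg, loose on the other front ring. Origin: centre of its underside.
- saucepan: Bystander: larger copper-coloured open saucepan with a steel handle that already points inward, on the left rear ring; 176 mm across, 100 mm high, 1 kg, loose. Its handle ends 250 mm from its axis. Origin: centre of its underside; +x along its handle, outwards.
- hob_middle (a point): Fixed mark point, nothing to be seen there: the middle of the hob's width, between the two front rings, on the glass at z = 0. Its y axis runs parallel with the hob's front edge (left), its x axis to the back. The front edge lies about 200 mm nearer the robot. A solid microwave hangs over the rear of the hob: its front face 100 mm behind this point, its underside about 515 mm above the glass; keep tall wrists clear of it by lifting only a little.

How it is judged:
By the outcome, as a careful person would: the job done as asked, in the order asked, and still so for the second after the job is handed in, with the robot touching nothing.
It also fails if it takes over 35 s, if anything falls off the work surface, if the arm or the gripper's body presses on something with over 40 N, if the wrist force passes 120 N, or if a joint passes its speed limit or range.

## Working session

There is one attempt and no reset: what is moved stays moved. The work goes in short steps, Python scripts to look and compute and a tool call to move; the robot and the scene stay as the last step left them, time stands still between calls to the robot, and variables do not carry over. Pictures are saved under pics/ and viewed, at most 10 in all, crops included, and the job is handed in when it is done.

Besides the shell and the picture viewer there is one more tool, called after "Emit:" as name(argument=value, ...) on one line, values as JSON. arm_command: Moves the arm, as the interface text tells. Its arguments: {"type":"object","properties":{"moves":{"type":"array","items":{"type":"number"}},"hand":{"type":"number"}},"required":["moves"]}

```bash
mkdir -p pics
python3 - <<'E'
from cell import r
import cv2,numpy as np
np.set_printoptions(precision=4,suppress=True)
for n in("scene","top"):
    cv2.imwrite(f"pics/{n}0.png",r.capture(n)); c=r.calibration(n); print(n,c["fx"],c["fy"],c["cx"],c["cy"]);print(np.array(c["pose"]))
s=r.observe();print(s)
E
```

```text
scene 493.6549524840456 493.6549524840456 290.7934766295282 209.88866960021178
[[-0.7174 -0.2936  0.6317 -0.2356]
 [-0.6965  0.3207 -0.6419  0.7769]
 [-0.0142 -0.9005 -0.4346  0.6188]
 [ 0.      0.      0.      1.    ]]
top 485.80232305138037 485.80232305138037 278.2804307513274 209.47738588535282
[[ 0.0234 -0.9941  0.1062  0.4326]
 [-0.9997 -0.0244 -0.0082 -0.0193]
 [ 0.0107 -0.106  -0.9943  1.0949]
 [ 0.      0.      0.      1.    ]]
{'time_s': 0.1, 'joint_pos': array([-1.2076,  0.3512,  1.6524, -0.    ,  1.1391, -0.0846]), 'qvel': array([ 0.0008, -0.    , -0.0031,  0.0008,  0.0008,  0.001 ]), 'effort': array([  0.0004, -50.6841, -29.1876,  -0.0001,   0.0027,   0.    ]), 'tool_pos': array([ 0.2381, -0.4955,  0.2308]), 'orientation': array([-3.0622, -0.6973,  0.0003]), 'contact_force': array([-0.9647, -0.2629,  0.2509]), 'wrist_torque': array([ 0.0021,  0.0307, -0.0163]), 'finger_force': 0.0, 'grip_width': 0.08564180786103152}
```

View pics/top0.png

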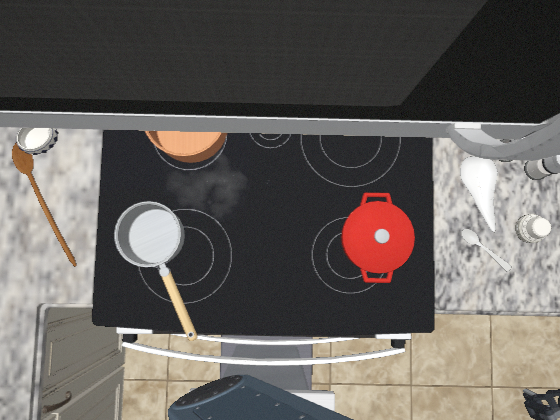

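View pics/scene0.png

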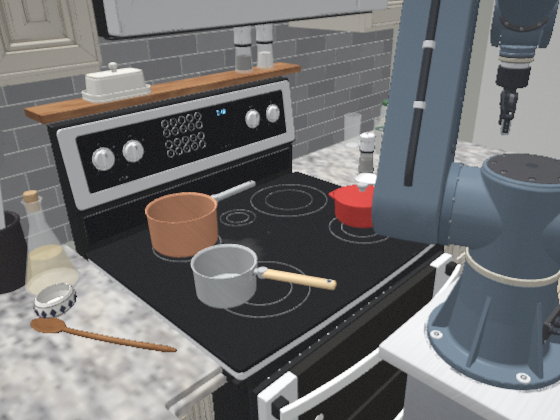

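The top view shows the milk pan on the left front ring, with its rim centred near (149,234). Its handle runs from (165,270) to (193,338). The red casserole's lid is near (378,237), and the copper pan is at the rear left.

```bash
cat > h.py <<'E'
from cell import r
import cv2,numpy as np
from scipy.optimize import least_squares
np.set_printoptions(precision=4,suppress=True)
def ray(c,uv,z):
    P=np.array(c["pose"]);uv=np.atleast_2d(uv).astype(float)
    d=np.c_[(uv[:,0]-c["cx"])/c["fx"],(uv[:,1]-c["cy"])/c["fy"],np.ones(len(uv))]@P[:3,:3].T
    return P[:3,3]+d*((z-P[2,3])/d[:,2])[:,None]
def wood(im,c,box):
    h=cv2.cvtColor(im,cv2.COLOR_BGR2HSV)
    m=cv2.inRange(h,(10,50,110),(32,200,255)); k=np.zeros_like(m);x0,y0,x1,y1=box;k[y0:y1,x0:x1]=255
    m&=k; n,l,s,_=cv2.connectedComponentsWithStats(m); i=1+np.argmax(s[1:,4]); v,u=np.where(l==i)
    p=ray(c,np.c_[u,v],0.070)[:,:2]; mu=p.mean(0); d=np.linalg.svd(p-mu,full_matrices=False)[2][0]
    t=(p-mu)@d; w=(p-mu)@[-d[1],d[0]]
    return mu,d,t.min(),t.max(),np.ptp(w),(u.min(),u.max(),v.min(),v.max())
E
python3 - <<'E'
from h import *
im=cv2.imread("pics/top0.png");c=r.calibration("top")
mu,d,a,b,w,bb=wood(im,c,(150,262,240,345))
if d[0]>0:d=-d;a,b=-b,-a
print("mid",mu,"dir",d,"len",b-a,"w",w,bb,"tip",mu+b*d,"axis from tip",mu+(b-.24)*d, "ang",np.arctan2(d[1],d[0]))
# rim: extremes by non-black pixels
g=cv2.cvtColor(im,cv2.COLOR_BGR2GRAY)
m=((g>75)*255).astype(np.uint8)[195:275,105:195]
n,l,s,ce=cv2.connectedComponentsWithStats(m);print(s[:6])
for uv in[(115,234),(183,234),(149,202),(149,268)]:print(uv,ray(c,uv,.08)[0])
print("casserole",ray(c,(378,237),.1)[0], ray(c,(343,238),.08)[0])
print("edge",ray(c,[(100,325),(433,330)],0), "hob sides",ray(c,[(96,250),(434,250)],0))
big=cv2.resize(im[190:350,95:255],None,fx=3.7,fy=3.7,interpolation=cv2.INTER_CUBIC);cv2.imwrite("pics/crop.png",big)
E
```

```text
mid [0.3258 0.1673] dir [-0.8828 -0.4697] len 0.17444341086096277 w 0.05041404301570242 (np.int64(161), np.int64(213), np.int64(271), np.int64(344)) tip [0.247  0.1254] axis from tip [0.4589 0.2381] ang -2.652651441125747
[[   0    0   90   80 3373]
 [   9    6   81   74 3827]]
(115, 234) [0.4814 0.3111 0.08  ]
(183, 234) [0.4848 0.1698 0.08  ]
(149, 202) [0.5502 0.244  0.08  ]
(149, 268) [0.4128 0.2369 0.08  ]
casserole [ 0.4871 -0.2334  0.1   ] [ 0.4844 -0.1643  0.08  ]
edge [[ 0.2842  0.3582  0.    ]
 [ 0.2895 -0.3773  0.    ]] hob sides [[ 0.4484  0.3774  0.    ]
 [ 0.4663 -0.3814  0.    ]]
```

View pics/crop.png

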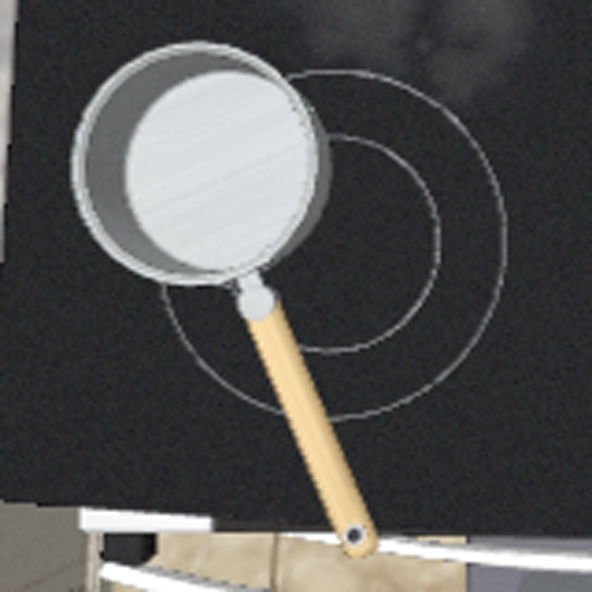

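Run:
```python
from h import *
im=cv2.imread("pics/top0.png");c=r.calibration("top")
f=lambda p:np.array([95,190])+(np.array(p)+.5)/3.7-.5
t=np.linspace(0,2*np.pi,8,endpoint=False)
C=ray(c,f((195,162)),.08)[0];S=ray(c,f((263,312)),.072)[0];T=ray(c,f((362,557)),.066)[0];H=ray(c,f((354,535)),.074)[0]
print(C,S,T,H,"dist",[np.linalg.norm((p-C)[:2]) for p in(S,H,T)],"ang",[np.degrees(np.arctan2(*(p-q)[1::-1])) for p,q in((S,C),(T,C),(H,S),(H,C))])
# front edge of glass: per column, last dark row
g=cv2.cvtColor(im,cv2.COLOR_BGR2GRAY);P=[]
for u in list(range(215,330,3)):
    col=g[300:345,u].astype(int);k=np.argmax(np.diff(col)>40);P.append((u,300+k+.5))
X=ray(c,P,0);k=np.polyfit(X[:,1],X[:,0],1);print(P[::6],"edge x=",k,np.degrees(np.arctan(k[0])),np.std(X[:,0]-np.polyval(k,X[:,1])))
p=np.array(r.calibration("wrist")["pose"]);print(p)
from scipy.spatial.transform import Rotation as R
print(R.from_rotvec(r.observe()["orientation"]).as_matrix())
```

```text
[0.4842 0.244  0.08  ] [0.4011 0.2035 0.072 ] [0.2666 0.1432 0.066 ] [0.2797 0.1469 0.074 ] dist [np.float64(0.09240953029661382), np.float64(0.22637107934558995), np.float64(0.2398094820970313)] ang [np.float64(-154.02871620735277), np.float64(-155.1409539825346), np.float64(-154.97258343494485), np.float64(-154.58729110978382)]
[(215, np.float64(334.5)), (233, np.float64(334.5)), (251, np.float64(335.5)), (269, np.float64(335.5)), (287, np.float64(339.5)), (305, np.float64(336.5)), (323, np.float64(336.5))] edge x= [-0.0095  0.2686] -0.5454708730567966 0.0025082408914610366
[[ 0.4331 -0.8606 -0.2681  0.3063]
 [-0.9014 -0.4138 -0.1278 -0.4619]
 [-0.0009  0.297  -0.9549  0.3724]
 [ 0.      0.      0.      1.    ]]
[[ 0.9014  0.433  -0.0004]
 [ 0.433  -0.9014  0.001 ]
 [ 0.0001 -0.001  -1.    ]]
```

Emit:
arm_command(moves=[0.02,-0.025,0,0,0.04,-0.051,0,0,0.065,-0.083,0,0,0.09,-0.115,0,0,0.115,-0.147,0,0,0.14,-0.179,0,0,0.165,-0.21,0,0,0.19,-0.242,0,0], hand=0.0854)

```text
time_s: 0.77
tool_pos: [0.3044, -0.1936, 0.2312]
orientation: [3.063, 0.697, 0.0]
contact_force: [-0.1, -0.4, 0.5]
grip_width: 0.0852
finger_force: 0.0
```

Emit:
arm_command(moves=[0.025,-0.032,0,0,0.05,-0.064,0,0,0.075,-0.096,0,0,0.1,-0.128,0,0,0.125,-0.16,0,0,0.15,-0.191,0,0,0.175,-0.223,0,0,0.2,-0.255,0,0])

```text
time_s: 1.43
tool_pos: [0.3743, 0.1233, 0.2313]
orientation: [3.063, 0.698, 0.0]
contact_force: [0.3, -1.4, 0.5]
grip_width: 0.0853
finger_force: 0.0
```

Emit:
arm_command(moves=[0.02,-0.025,0,0,0.04,-0.051,0,0,0.05,-0.064,0,0.011,0.05,-0.064,0,0.011,0.05,-0.064,0,0.011], hand=0.06)

```text
time_s: 1.85
tool_pos: [0.3915, 0.2008, 0.2309]
orientation: [3.066, 0.683, -0.002]
contact_force: [-0.5, 0.4, -0.3]
grip_width: 0.0596
finger_force: 0.0
```

Run:
```python
from h import *
c=r.calibration("wrist");im=r.capture("wrist");cv2.imwrite("pics/w1.png",im)
P=np.array(c["pose"])
def proj(p):
    q=np.linalg.inv(P)@np.r_[p,1];return c["fx"]*q[0]/q[2]+c["cx"],c["fy"]*q[1]/q[2]+c["cy"]
print("grip",proj((.3916,.2009,.074)),"tip",proj((.2666,.1432,.066)),"start",proj((.4097,.2093,.074)),"C",proj((.484,.244,.08)))
```

```text
grip (np.float64(283.3183296503512), np.float64(189.12238533956236)) tip (np.float64(282.4978931955836), np.float64(297.63139493437166)) start (np.float64(283.4160322637495), np.float64(170.26669946776195)) C (np.float64(283.6757041466902), np.float64(83.67021012886235))
```

View pics/w1.png

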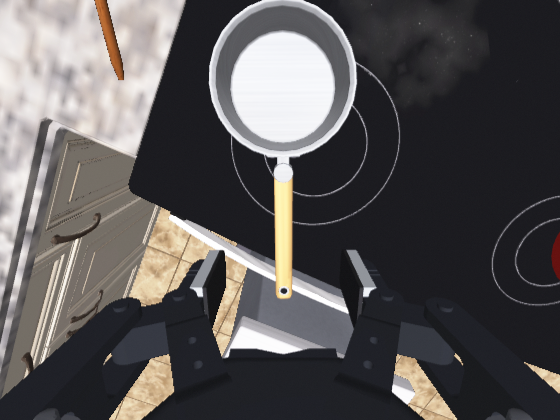

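The wrist view shows the handle lying straight along the tool's x axis at column 283, as predicted, between the open fingers. Next I descend.

Emit:
arm_command(moves=[0,0,0.025,0,0,0,0.055,0,0,0,0.085,0,0,0,0.115,0,0,0,0.145,0,0,0,0.17,0,0,0,0.185,0,0,0,0.185,0])

```text
time_s: 2.57
tool_pos: [0.3903, 0.1987, 0.044]
orientation: [3.067, 0.678, -0.008]
contact_force: [0.3, -0.5, -0.1]
grip_width: 0.0598
finger_force: 0.0
```

Run:
```python
from h import *
# refine centre: compare circle projections with the wrist picture's rim extents
import pickle
s=r.observe();print(s["tool_pos"],s["contact_force"])
im=cv2.imread("pics/w1.png")
c=r.calibration("wrist");P=np.array(c["pose"]);P[2,3]+=.2309-s["tool_pos"][2];P[:2,3]+=np.array([.3915,.2008])-s["tool_pos"][:2]
a=np.linspace(0,2*np.pi,721)
for C in((.484,.244),(.4885,.2461)):
    p=np.c_[C[0]+.069*np.cos(a),C[1]+.069*np.sin(a),0*a+.08,0*a+1]@np.linalg.inv(P).T
    u=c["fx"]*p[:,0]/p[:,2]+c["cx"];v=c["fy"]*p[:,1]/p[:,2]+c["cy"];print(C,u.min(),u.max(),v.min(),v.max())
```

```text
[0.3903 0.1987 0.044 ] [ 0.2951 -0.4729 -0.0752]
(0.484, 0.244) 208.38197111922995 358.42565080613025 -4.395624086205601 157.90410850923143
(0.4885, 0.2461) 207.96086021630913 358.8443120008103 -11.249626486229658 152.87172996903877
```

Emit:
arm_command(moves=[0,-0.001,0,0,0,-0.001,0,0])

```text
time_s: 2.73
tool_pos: [0.392, 0.2012, 0.0474]
orientation: [-3.067, -0.68, -0.002]
contact_force: [0.4, 0.1, 0.6]
grip_width: 0.0604
finger_force: 0.0
```

Emit:
arm_command(moves=[0,0,0,0,0,0,0,0,0,0,0,0,0,0,0,0,0,0,0,0,0,0,0,0], hand=0.01)

```text
time_s: 3.23
tool_pos: [0.3916, 0.2014, 0.047]
orientation: [-3.067, -0.681, -0.001]
contact_force: [-1.4, -2.4, 8.5]
grip_width: 0.0191
finger_force: 58.7
```

Emit:
arm_command(moves=[0,0,-0.0005,0,0,0,-0.0005,0])

```text
time_s: 3.4
tool_pos: [0.3917, 0.2015, 0.0471]
orientation: [-3.067, -0.681, -0.001]
contact_force: [-0.1, -1.5, 4.2]
grip_width: 0.0191
finger_force: 59.2
```

Emit:
arm_command(moves=[0,0.002,-0.0003,-0.02,0.0002,0.0061,-0.0003,-0.06,0.0006,0.0112,-0.0003,-0.11,0.0015,0.0173,-0.0003,-0.17,0.0027,0.0233,-0.0003,-0.23,0.0042,0.0292,-0.0003,-0.29,0.0062,0.035,-0.0003,-0.35,0.0081,0.0397,-0.0003,-0.4])

```text
time_s: 4.07
tool_pos: [0.4148, 0.1683, 0.0471]
orientation: [-2.867, -1.283, 0.004]
contact_force: [-6.2, 0.3, 7.1]
grip_width: 0.0192
finger_force: 59.9
```

Emit:
arm_command(moves=[0.0001,0.0051,-0.0003,-0.05,0.0005,0.0102,-0.0003,-0.1,0.0011,0.0152,-0.0003,-0.15,0.002,0.0203,-0.0003,-0.2,0.0032,0.0252,-0.0003,-0.25,0.0046,0.0301,-0.0003,-0.3,0.0062,0.035,-0.0003,-0.35,0.0081,0.0397,-0.0003,-0.4])

```text
time_s: 4.73
tool_pos: [0.4509, 0.148, 0.0473]
orientation: [2.557, 1.825, 0.0]
contact_force: [1.0, -0.2, -1.8]
grip_width: 0.0187
finger_force: 58.6
```

Emit:
arm_command(moves=[0.0001,0.0041,0,-0.04,0.0004,0.0092,0,-0.09,0.001,0.0142,0,-0.14,0.0018,0.0193,0,-0.19,0.0029,0.0242,0,-0.24,0.0042,0.0292,0,-0.29,0.0052,0.0321,0,-0.32,0.0059,0.0341,0,-0.341])

```text
time_s: 5.4
tool_pos: [0.4851, 0.1425, 0.0473]
orientation: [2.211, 2.231, 0.001]
contact_force: [1.5, 1.0, -0.7]
grip_width: 0.0191
finger_force: 58.6
```

Emit:
arm_command(moves=[0,0,0,0,0,0,0,0])

```text
time_s: 5.57
tool_pos: [0.4845, 0.1425, 0.0473]
orientation: [-2.214, -2.229, 0.0]
contact_force: [1.6, -0.8, -1.0]
grip_width: 0.0189
finger_force: 58.7
```

Run:
```python
from h import *
cv2.imwrite("pics/top1.png",r.capture("top"))
```

```text
(no output)
```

View pics/top1.png

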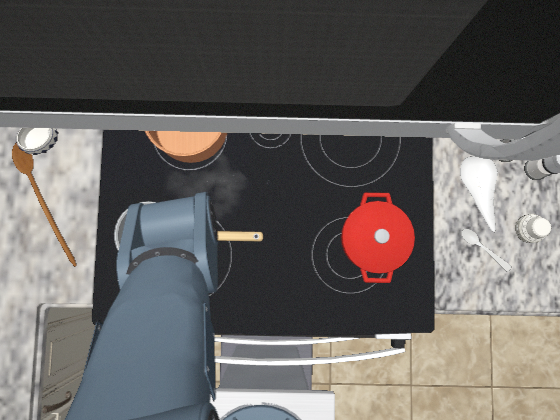

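The handle lies level across the image, with its tip at (262,237) pointing at the casserole. I'll release and back off.

Emit:
arm_command(moves=[0,0,0,0,0,0,0,0,0,0,0,0,0,0,0,0,0,0,0,0], hand=0.065)

```text
time_s: 6.03
tool_pos: [0.4845, 0.1426, 0.0474]
orientation: [-2.214, -2.229, 0.0]
contact_force: [-0.4, -0.3, -0.1]
grip_width: 0.0648
finger_force: 0.0
```

Emit:
arm_command(moves=[0,0,-0.01,0,0,0,-0.025,0,0,0,-0.045,0,0,0,-0.065,0,0,0,-0.085,0,0,0,-0.1,0,0,0,-0.11,0,0,0,-0.11,0])

```text
time_s: 6.7
tool_pos: [0.4855, 0.1428, 0.1597]
orientation: [2.212, 2.228, 0.005]
contact_force: [-0.5, 0.3, 0.3]
grip_width: 0.065
finger_force: 0.0
```

Emit:
arm_command(moves=[0,-0.02,0,0,0,-0.045,0,0,0,-0.07,0,0,0,-0.095,0,0,0,-0.12,0,0,0,-0.14,0,0,0,-0.15,0,0,0,-0.15,0,0])

```text
time_s: 7.37
tool_pos: [0.3331, 0.1415, 0.157]
orientation: [-2.212, -2.229, 0.002]
contact_force: [0.7, -0.1, -0.0]
grip_width: 0.0652
finger_force: 0.0
```

Emit:
arm_command(moves=[-0.02,0,0,0,-0.05,0,0,0,-0.08,0,0,0,-0.11,0,0,0,-0.14,0,0,0,-0.17,0,0,0,-0.2,0,0,0,-0.2,0,0,0])

```text
time_s: 8.03
tool_pos: [0.3375, -0.0627, 0.1576]
orientation: [2.217, 2.224, 0.0]
contact_force: [-0.5, 1.0, 0.4]
grip_width: 0.0647
finger_force: 0.0
```

Run:
```python
from h import *
im=r.capture("top");cv2.imwrite("pics/top2.png",im)
```

```text
(no output)
```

View pics/top2.png

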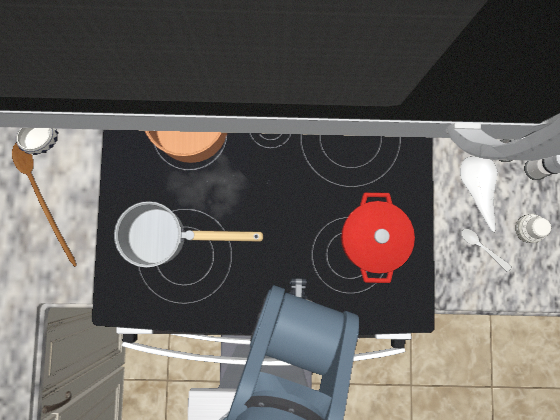

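The top view shows the pan still at (148,234), its handle pointing across to a tip at (262,237), and both bystanders unmoved. I'll check the numbers before handing in.

Run:
```python
from h import *
c=r.calibration("top");im=cv2.imread("pics/top2.png");i0=cv2.imread("pics/top0.png")
mu,d,a,b,w,bb=wood(im,c,(188,225,275,250));d=d*(-np.sign(d[1]));print(mu,np.degrees(np.arctan2(d[1],d[0])),b-a,w)
A=cv2.cvtColor(i0,cv2.COLOR_BGR2GRAY);B=cv2.cvtColor(im,cv2.COLOR_BGR2GRAY)
for k,(x0,y0,x1,y1) in dict(pan=(112,198,160,270),cas=(340,190,420,285),cop=(140,132,230,165)).items():
    h=cv2.phaseCorrelate(A[y0:y1,x0:x1].astype(np.float32),B[y0:y1,x0:x1].astype(np.float32));print(k,h)
# front edge of the glass against the tiles/trim and rear, from ring centres (left, right front)
E1=ray(c,[(185,255.5),(350,254.5)],0);print(E1)
```

```text
[0.4842 0.0807] -89.61556725179173 0.14722421139881192 0.020045685961958534
pan ((-0.07892643561516977, 0.2614597873046023), 1.0185568310596325)
cas ((-0.03744278877837104, -0.049436401774471506), 1.0313666662822167)
cop ((-0.07073848178463749, 0.018059036251802496), 0.9950963569276127)
[[ 0.4408  0.1781  0.    ]
 [ 0.4518 -0.1919  0.    ]]
```

```bash
python3 -c "
from cell import r
print(r.hand_in())"
```

```text
the job is handed in; nothing more can be done
None
```

I've handed the job in: the milk pan's handle now points across the hob towards the casserole, within about 2° of parallel with the front edge. The pan moved less than 1 mm off its spot, the casserole and copper saucepan didn't move, and the gripper is clear of everything.

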